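# Seat the cover of the vegetable cutter

### The job

The round cover of the vegetable cutter stands a little high because its notch is not over the locating pin. With a fingertip push the cover round by its tab, without pinching the tab between the fingers, until the notch meets the pin, then press the cover down fully home. Do not lift the cover, and leave everything else where it stands.

Things in the scene. Friction and masses are not known exactly. Their poses are not given: they have to be found in the camera images.
- cutter: table-top vegetable cutter, fixed to the table: grey housing 250 x 200 mm (its x and y), feet and housing 72 mm high, with a steel drum 176 mm across on it, whose top is 121 mm above the table. Origin under its centre on the table, on the cover's axis; z up, x points from the axis to the locating pin
- pin (a point): point on top of the steel locating pin, 73 mm from the cover's axis, 130 mm above the table. The pin is a fixed radial bar 10 mm wide with a round-nosed top (5 mm radius), from 66 to 101 mm from the axis, so its outer end is seen outside the cover's rim; it does not turn
- notch (a point): point in the middle of the cover's notch, 73 mm from the axis, level with the cover's upper face. The cover is a white disc 160 mm across, 8 mm thick; the notch in its rim is 18 mm wide, parallel-sided, from 61 to 80 mm from the axis. Unseated, the upper face is 140 mm above the table and the underside 2 mm above the pin; seated, the upper face is at 130 mm, level with the pin
- tab (a point): centre of the cover's only tab, an upright flat white rib on its upper face diametrically opposite the notch: 42 mm long along the radius (30 to 72 mm from the axis), 12 mm thick, 28 mm high; this point is 51 mm from the axis and 14 mm above the cover's upper face. Pushing it sideways turns the cover
- hub_top (a point): centre of the top of the cover's flat steel hub, 44 mm across, on the axis, 4 mm above the cover's upper face: 144 mm above the table unseated, 134 mm seated. It does not turn. Pressing on it, or anywhere on the cover, moves the cover straight down
- lid (a joint): angle of the cover about its vertical axis, rad, growing counter-clockwise from above: 0 or 6.283 = the notch exactly over the pin; limits -1.0 and 7.28; starts between 0.9 and 5.38, so either direction may be shorter. It turns stiffly (about 0.06 N m) and stays where it is left. The notch drops over the pin within about 0.06 rad of exact
- hub (a joint): how far the cover is pressed down, m: 0 unseated, 0.010 fully home, negative when lifted. A tight fit: the cover does not sink of itself, a push of about 5 N slides it down, and stays where it is left. With the notch off the pin it stops after 2 to 5 mm, on the pin
- cheek_a: one flat side face of the tab, 40 mm long, 22 mm high; origin in the middle of its lower edge. Touching one face at a time is pushing, squeezing both is pinching
- cheek_b: the opposite side face of the tab
- pusher: grey plastic food pusher standing upright beside the cutter, 56 mm across its head, 100 mm tall; origin under its centre. Bystander: leave it
- spare_disc: spare steel cutting disc lying flat beside the cutter, 144 mm across, 4 mm thick, with a hub 36 mm across and 18 mm high; origin under its centre. Bystander: leave it
- cup: black drinking cup, 76 mm across, 92 mm tall, near the cutter; origin under its centre. Bystander: leave it
- roll: bread roll, 90 mm across, 55 mm tall, beside the cutter; origin under its centre. Bystander: leave it
- jar: jar, 72 mm across, 110 mm tall; origin under its centre. Bystander: leave it
- bottle: bottle, 64 mm across, 190 mm tall; origin under its centre. Bystander: leave it
- mug: white mug, 80 mm across plus handle, 92 mm tall; origin under its centre. Bystander: leave it

How it is judged (in metres and radians):
At the end, for the whole second after the job is handed in: The cover is down at least 8.5 of its 10 mm, with the middle of the notch within 6 mm of the pin's middle, at rest, and every bystander is within 30 mm of where it stood (value of joint hub above 0.0085 m and horizontal distance between notch and pin below 0.006 m and velocity of joint lid between -0.05 and 0.05 rad/s and distance of each of pusher, spare_disc, cup, roll, jar, bottle, mug from where it was at the start of the episode below 0.03 m); the robot touches nothing.
It fails at once if the cover is lifted more than 4 mm (value of joint hub below -0.004 m).
It fails at once if the tab is pinched: both its side faces pressed by the fingers at once (over 2 N each) (contact force between the fingers and cheek_a above 2 N and contact force between the fingers and cheek_b above 2 N).
It fails at once if a bystander is carried or pushed more than 30 mm from its place (distance of any of pusher, spare_disc, cup, roll, jar, bottle, mug from where it was at the start of the episode above 0.03 m).
It also fails if it takes over 48 s, if anything falls off the work surface, if the arm or the gripper's body presses on something with over 40 N, if the wrist force passes 120 N, or if a joint passes its speed limit or range.

### The arm

A 6-joint arm with a two-finger parallel gripper is mounted at the origin on the work surface. World frame = base frame: x ahead of the robot, y to its left, z up, the work surface at z = 0. Lengths are in m, angles in degrees, forces in N, time in s.
With the tool pointing down it reaches from about 0.375 to 0.9 m from the base axis. Payload 3.1 kg.
Tool frame: the origin (TCP) lies at the very end of the fingers, on their centre line; the grasp point (between the pads) lies 19 mm behind it; z points along the fingers, y is the direction in which the jaws open and shut (so a half turn about z gives the same grasp; the last joint's range is limited). The gripper opens to 87 mm and grips with 3 to 60 N. Pads are 19 mm wide; open, the fingers measure 117 mm over their backs; the gripper's body (75 mm by 190 mm) begins 51 mm behind the grasp point.
Start: joints at [53.944, 30.224, 82.088, -0, 67.689, -10.227], TCP at [0.272, 0.563, 0.196] pointing down, gripper open.
Joint ranges: [-176.69, 176.69], [-43.24, 126.21], [12.49, 139.97], [-82, 262], [0, 151.66], [-163.58, 163.58]. Speed limits (degrees/s): [159.86, 159.86, 180, 180, 180, 180].

### API

Orientations are given as a 3x3 rotation matrix whose columns are the frame's x, y, z axes.
In Python, from rig import readout, capture, camera_model, bot, spot_in, regions_of gives the robot as it stands.
- The arm moves only by the tool send_rows, never from a script. Its argument "moves" is a list that holds one entry, the list of rows, each a list of 7 numbers: the turn, a rotation vector about the tool's x, y, z in degrees, then the shift along the tool's x, y, z in cm, then the opening, from -1 (shut) to 1 (fully open). A call has exactly 5 rows; each row shifts and turns the commanded pose from where the row before left it, along the tool's axes as they then stand; what a row does not reach is not made up. A row lasts 1/10 s, in which the tool goes at most 50 mm and 8.59 degrees, less where a joint would pass 70% of its speed; a pose out of reach is approached as far as the arm can. A call with a gripper value outside its range is refused whole. The fingers move at their own pace and stop on an object; the grip force is fixed at half the most. Time passes only in rows, so rows that do not move let the fingers close, or fill a call up. It gives the time, the measured TCP pose, the force and the opening at its end, in the units of the state.
- readout.read_state(): the state, without advancing time (a new reading comes with each control period).
- capture(name): name is "side" or "top" or "wrist"; returns the picture (384x512x3 uint8, blue, green, red); there is no depth.
- camera_model(name): a dict with "camera_matrix" (3x3 intrinsics, pixels), "k1" (the pictures are not rectified: a ray, as slopes to the right and down, at radius r is drawn at 1 + k1 r^2 times it, then the intrinsics apply), "pose" (4x4, takes a point from camera to world coordinates). Camera axes: x right, y up, looking along -z (the intrinsics and any distortion apply to the point x, -y, -z); pixel columns grow to the right and rows downward; lengths in m; the calibration is good to about 2 mm. A picture is of the moment at which its call begins: read the wrist's pose just before it. camera_model takes no time and is no camera call; for the wrist camera it gives the pose at the moment of the call.
- bot.hand_in(): hands the job in, once; it reports no verdict.
Trained networks look in the newest picture that a camera, given by its name, has taken for a name from the list of things; names that differ only in an ending like _2 or _b are one class to them, and where a whole thing is asked for, a point or a joint stands for the part that bears it (a point fixed in the world has none). Each returns a list of dicts, best first, with "p" (0 to 1); they miss things now and then, are a little off and sometimes report something else, mostly with a low value. They report only what shows in the picture. A call takes as long as a camera call.
- spot_in(camera, thing): "location" ([x, y, z] in m, in world coordinates, good to about 4 mm: the middle of the surface that is visible of it).
- regions_of(camera, thing): "mask" (384x512 bool, what is visible of it).
The state is a dict: "time_s": time; "joint_positions": joint angles; "qvel": joint speeds; "tau": joint torques, N m; "position": TCP position; "tcp_rot": TCP orientation; "force": force on the tool from outside, world axes, zero at the start; "moment": the same for the moment, N m; "opening": opening from 0.0 (shut) to 1.0 (fully open).
Only numpy, scipy, OpenCV 4.12 (cv2) and the standard library are available. Lean on these libraries where they do the work, as an engineer would, in place of code of your own. Each camera call takes 0.05 s, during which the arm holds its last target. There are 200 camera calls.

## Working session

There is one attempt and no reset: what is moved stays moved. The work goes in short steps, Python scripts to look and compute and a tool call to move; the robot and the scene stay as the last step left them, time stands still between calls to the robot, and variables do not carry over. Pictures are saved under pics/ and viewed, about 8 in all and at most 12, crops included, and the job is handed in when it is done.

Besides the shell and the picture viewer there is one more tool, called in YAML: its name, and indented under it one key for each argument. send_rows: Moves the arm, as the interface text tells. Its arguments: {"type":"object","properties":{"moves":{"type":"array","items":{"type":"array","items":{"type":"array","items":{"type":"number"}}}}},"required":["moves"]}

```bash
ls; mkdir -p pics
python3 - <<'E'
from rig import readout, capture, camera_model, bot, spot_in, regions_of
import cv2, numpy as np
s=readout.read_state(); print(s['time_s'],s['position'],np.round(s['tcp_rot'],3).tolist(),s['opening'])
for c in('top','side'):
    cv2.imwrite(f'pics/{c}0.png',capture(c)); m=camera_model(c); print(c,np.round(m['camera_matrix'],1).tolist(),m['k1'],np.round(m['pose'],3).tolist())
    for t in('cutter','pin','notch','tab','hub_top','pusher','spare_disc','cup','roll','jar','bottle','mug'):
        print(t,[(np.round(d['location'],3).tolist(),round(d['p'],2)) for d in spot_in(c,t)[:2]])
print(readout.read_state()['time_s'])
a=cv2.imread('pics/top0.png');b=cv2.imread('pics/side0.png')
E
```

```text
pics
0.0 [0.27177285 0.56193339 0.19546525] [[-0.9, 0.436, -0.001], [0.436, 0.9, -0.002], [0.0, -0.002, -1.0]] 1.000001265472204
top [[391.8, 0.0, 257.7], [0.0, 391.8, 195.9], [0.0, 0.0, 1.0]] 0.016553688751009973 [[0.027, 0.989, -0.147, 0.412], [-1.0, 0.027, -0.006, 0.003], [-0.002, 0.147, 0.989, 1.4], [0.0, 0.0, 0.0, 1.0]]
cutter [([0.546, 0.016, 0.124], 0.84)]
pin [([0.547, 0.021, 0.123], 0.76), ([0.448, -0.481, 0.045], 0.19)]
notch [([0.553, 0.016, 0.14], 0.78)]
tab [([0.549, 0.021, 0.139], 0.56)]
hub_top [([0.554, 0.022, 0.135], 0.75)]
pusher [([0.517, 0.199, 0.1], 0.48)]
spare_disc [([0.635, -0.161, 0.004], 0.58)]
cup [([0.752, -0.065, 0.035], 0.55)]
roll [([0.419, 0.156, 0.048], 0.78), ([0.45, -0.481, 0.042], 0.72)]
jar [([0.5, 0.437, 0.109], 0.65)]
bottle [([0.604, -0.439, 0.125], 0.76)]
mug [([0.448, -0.48, 0.042], 0.58)]
side [[467.8, 0.0, 248.4], [0.0, 467.8, 202.5], [0.0, 0.0, 1.0]] -0.1447214579350283 [[-0.952, 0.163, -0.258, 0.121], [-0.305, -0.488, 0.818, 1.426], [0.008, 0.857, 0.515, 1.001], [0.0, 0.0, 0.0, 1.0]]
cutter []
pin [([0.541, 0.077, 0.084], 0.64)]
notch [([0.517, 0.219, 0.067], 0.74), ([0.55, 0.037, 0.14], 0.69)]
tab [([0.548, 0.037, 0.141], 0.64)]
hub_top [([0.547, 0.033, 0.137], 0.64)]
pusher [([0.515, 0.217, 0.065], 0.95)]
spare_disc [([0.496, 0.481, 0.078], 0.72), ([0.547, 0.032, 0.138], 0.22)]
cup [([0.733, -0.039, 0.067], 0.55)]
roll [([0.42, 0.18, 0.045], 0.86)]
jar [([0.494, 0.479, 0.077], 0.9), ([0.515, 0.219, 0.067], 0.71)]
bottle [([0.611, -0.427, 0.094], 0.57)]
mug []
1.3
```

Run:
```python
import cv2
a=cv2.imread('pics/top0.png')
print(a.shape)
x0,y0=180,80;c=a[y0:y0+150,x0:x0+200]
cv2.imwrite('pics/top0c.png',cv2.resize(c,None,fx=4,fy=4,interpolation=cv2.INTER_CUBIC))
```

```text
(384, 512, 3)
```

View pics/top0c.png

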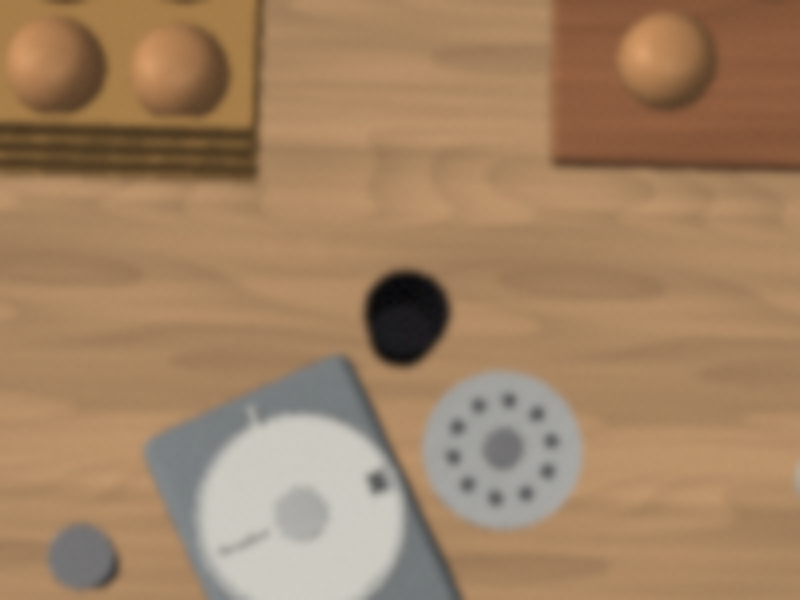

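View pics/side0.png

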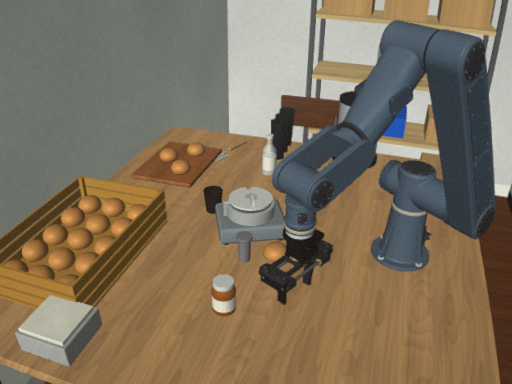

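The side view shows the arm at the left, well clear of the cutter at about (250,215). In the top crop, the hub is at (302,513), the notch at (377,482), the pin's outer end at (253,410) and the tab's end-on line runs from (220,553) to (270,533). That means a counter-clockwise turn of about 94°.

```bash
cat > h.py <<'E'
from rig import readout, capture, camera_model, bot, spot_in, regions_of
import cv2, numpy as np
def unproj(px,z,m):
    K=m['camera_matrix'];px=np.atleast_2d(np.float32(px)).reshape(-1,1,2)
    u=cv2.undistortPoints(px,np.array(K,float),np.array([m['k1'],0,0,0.])).reshape(-1,2)
    P=np.array(m['pose']);d=np.c_[u[:,0],-u[:,1],-np.ones(len(u))]@P[:3,:3].T
    return P[:3,3]+d*((z-P[2,3])/d[:,2])[:,None]
def ang(v): return np.degrees(np.arctan2(v[1],v[0]))
E
python3 - <<'E'
from h import *
m=camera_model('top')
f=lambda x,y,z:unproj([180+(x+.5)/4-.5,80+(y+.5)/4-.5],z,m)[0][:2]
a=f(302,513,.144);n=f(377,480,.138);p=f(253,408,.128)
t1=f(220,553,.165);t2=f(270,533,.165)
print(a,n-a,np.hypot(*(n-a)),ang(n-a),p-a,np.hypot(*(p-a)),ang(p-a),t1-a,t2-a,ang(t1-a),ang(t1-t2))
# housing edge right: (345,355)->(460,600)
e=f(460,600,.072)-f(345,355,.072);print('edge',ang(e)%180)
e=f(150,445,.072)-f(345,355,.072);print('edge',ang(e)%180)
E
```

```text
[0.55913977 0.01717222] [ 0.02932193 -0.06010255] 0.06687370204021836 -63.99387160261522 [0.08791237 0.04303555] 0.09788076100239343 26.083031280143246 [-0.03598265  0.06361429] [-0.01906064  0.02462607] 119.49414297972416 113.46223334155783
edge 26.078477338876667
edge 116.75078083574864
```

send_rows:
  moves:
    - [[0, 0, 0, -3.3, -2.43, -0.7, -1], [0, 0, 0, -3.3, -2.43, -0.7, -1], [0, 0, 0, -3.3, -2.43, -0.7, -1], [0, 0, 0, -3.3, -2.43, -0.7, -1], [0, 0, 0, -3.3, -2.43, -0.7, -1]]

```text
time_s: 1.8
position: [0.3684, 0.3799, 0.2319]
tcp_rot: [[-0.9, 0.435, 0.0], [0.435, 0.9, 0.0], [-0.0, 0.0, -1.0]]
force: [0.7, -0.0, -0.2]
opening: 0.632
```

send_rows:
  moves:
    - [[0, 0, 0, -3.3, -2.43, -0.7, -1], [0, 0, 0, -3.3, -2.43, -0.7, -1], [0, 0, 0, -3.3, -2.43, -0.7, -1], [0, 0, 0, -3.3, -2.43, -0.7, -1], [0, 0, 0, -3.3, -2.43, -0.7, -1]]

```text
time_s: 2.3
position: [0.464, 0.1985, 0.267]
tcp_rot: [[-0.9, 0.436, 0.001], [0.436, 0.9, 0.0], [-0.0, 0.0, -1.0]]
force: [1.7, 0.2, 0.2]
opening: 0.169
```

send_rows:
  moves:
    - [[0, 0, 8.5, -3.3, -2.43, -0.7, -1], [0, 0, 8.5, -2.9, -2.9, -0.7, -1], [0, 0, 8.5, -2.4, -3.3, -0.7, -1], [0, 0, 8.5, 0, 0, 0, -1], [0, 0, 8.5, 0, 0, 0, -1]]

```text
time_s: 2.8
position: [0.4856, 0.0814, 0.2879]
tcp_rot: [[-0.361, 0.933, 0.001], [0.933, 0.361, -0.0], [-0.0, 0.001, -1.0]]
force: [-0.7, -0.2, 0.5]
opening: 0.007
```

send_rows:
  moves:
    - [[0, 0, 8.5, 0, 0, 0, -1], [0, 0, 8.5, 0, 0, 0, -1], [0, 0, 8.5, 0, 0, 0, -1], [0, 0, 8.5, 0, 0, 0, -1], [0, 0, 8.5, 0, 0, 0, -1]]

```text
time_s: 3.3
position: [0.4852, 0.083, 0.2876]
tcp_rot: [[0.361, 0.932, 0.0], [0.932, -0.361, 0.0], [0.0, 0.0, -1.0]]
force: [-0.2, 0.3, -0.0]
opening: 0.008
```

send_rows:
  moves:
    - [[0, 0, 8.5, 0, 0, 0, -1], [0, 0, 8.5, 0, 0, 0, -1], [0, 0, 8.5, 0, 0, 0, -1], [0, 0, 8.5, 0, 0, 0, -1], [0, 0, 8.5, 0, 0, 0, -1]]

```text
time_s: 3.8
position: [0.4853, 0.083, 0.2876]
tcp_rot: [[0.896, 0.443, 0.0], [0.443, -0.896, -0.0], [0.0, 0.0, -1.0]]
force: [0.5, -0.6, 0.1]
opening: 0.006
```

Run:
```python
from h import *
m=camera_model('wrist');im=capture('wrist');cv2.imwrite('pics/w1.png',im);print(np.round(m['pose'],3).tolist(),m['camera_matrix'],m['k1'])
np.savez('w1.npz',**{k:np.array(v) for k,v in m.items()})
for t in('notch','tab','hub_top','pin'):
    print(t,[(np.round(d['location'],3).tolist(),round(d['p'],2)) for d in spot_in('wrist',t)[:2]])
```

```text
[[0.443, 0.853, 0.276, 0.562], [-0.896, 0.422, 0.135, 0.119], [-0.001, -0.307, 0.952, 0.475], [0.0, 0.0, 0.0, 1.0]] [[272.92200413   0.         255.93047279]
 [  0.         272.92200413 191.83949032]
 [  0.           0.           1.        ]] 0.021681885638797284
notch [([0.564, 0.028, 0.139], 0.65), ([0.524, 0.2, 0.104], 0.24)]
tab [([0.564, 0.024, 0.14], 0.67)]
hub_top [([0.562, 0.022, 0.142], 0.94)]
pin [([0.568, 0.04, 0.14], 0.6)]
```

View pics/w1.png

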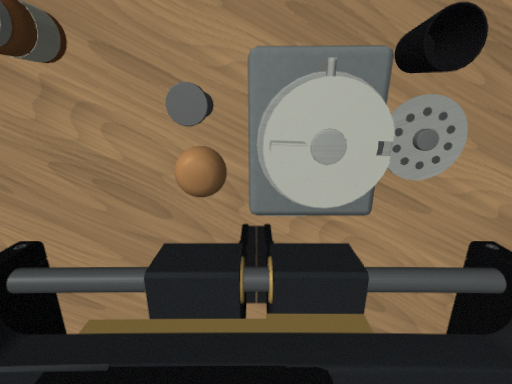

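The wrist view shows the hub at (328,147), the pin's outer end at (332,64), the notch at (384,148) and the tab running from (271,143) to (305,143). The path is clear.

Run:
```python
from h import *
im=cv2.imread('pics/w1.png');c=im[45:220,240:400]
cv2.imwrite('pics/w1c.png',cv2.resize(c,None,fx=4,fy=3.4,interpolation=cv2.INTER_CUBIC)) if 0 else cv2.imwrite('pics/w1c.png',cv2.resize(c[:170,:],None,fx=3.5,fy=3.5,interpolation=cv2.INTER_CUBIC))
m=dict(np.load('w1.npz'));m['k1']=float(m['k1'])
f=lambda x,y,z:unproj([x,y],z,m)[0][:2]
a=f(328.3,147,.144);n=f(380,148,.138);p=f(332,62,.128);t1=f(271,143,.168);t2=f(304,143,.168)
for q in(n,p,t1,t2):print(q-a,np.hypot(*(q-a)),ang(q-a))
print(a)
```

```text
[ 0.02673352 -0.05919571] 0.06495239493935848 -65.69547186035135
[0.08535835 0.04201018] 0.09513623401677422 26.204679480840763
[-0.02400396  0.06688666] 0.07106345720792175 109.74180175619843
[-0.00769142  0.03383901] 0.034702112762538304 102.80545113173997
[0.55560299 0.01930473]
```

View pics/w1c.png

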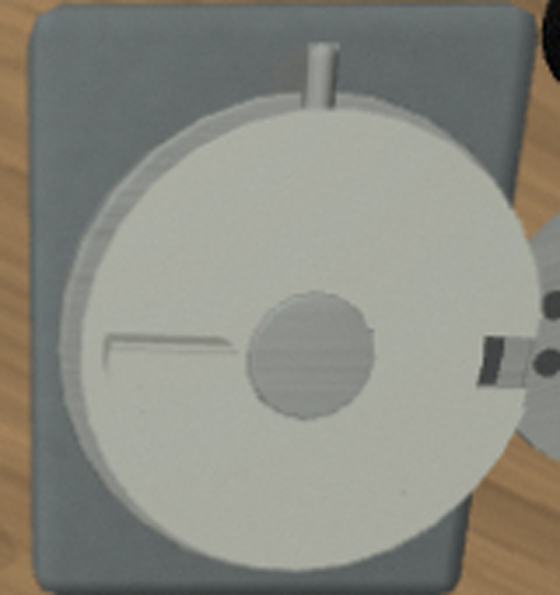

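send_rows:
  moves:
    - [[0, 0, 2, 3.3, 1.9, 0, -1], [0, 0, 0, 3.3, 1.9, 0, -1], [0, 0, 0, 0, 0, 3, -1], [0, 0, 0, 0, 0, 4, -1], [0, 0, 0, 0, 0, 3, -1]]

```text
time_s: 4.55
position: [0.5607, 0.0773, 0.1855]
tcp_rot: [[0.908, 0.419, -0.002], [0.419, -0.908, 0.0], [-0.001, -0.001, -1.0]]
force: [-0.4, 0.5, -0.2]
opening: 0.004
```

send_rows:
  moves:
    - [[0, 0, 0, 0, 0, 1, -1], [0, 0, 0, 0, 0, 1, -1], [0, 0, 0, 0, 0, 1, -1], [0, 0, 0, 0, 0, 0.7, -1], [0, 0, 0, 0, 0, 0, -1]]

```text
time_s: 5.05
position: [0.5611, 0.0773, 0.1503]
tcp_rot: [[0.909, 0.418, -0.0], [0.418, -0.909, 0.0], [-0.0, -0.0, -1.0]]
force: [-0.4, -0.4, -0.5]
opening: 0.008
```

Run:
```python
from h import *
a=capture('side');cv2.imwrite('pics/s2.png',cv2.resize(a[150:250,190:330],None,fx=5,fy=5,interpolation=cv2.INTER_CUBIC))
```

```text
(no output)
```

View pics/s2.png

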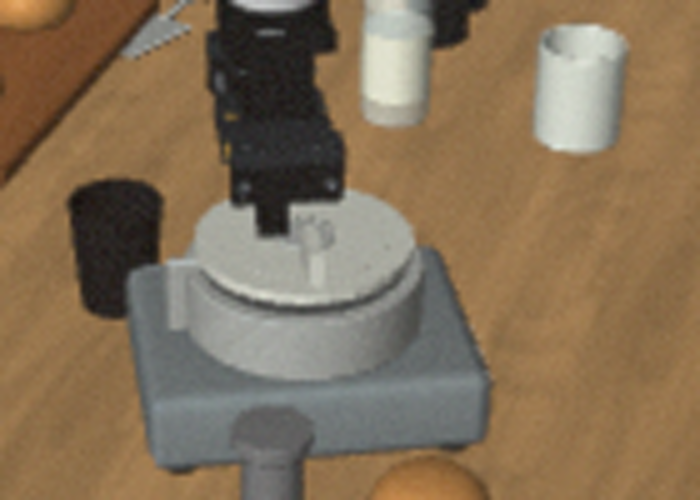

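The side crop shows the closed fingertip at (272,220), on the clockwise side of the tab at (318,250) with a clear gap. Next I'll close in and sweep counter-clockwise.

send_rows:
  moves:
    - [[0, 0, 0, -0.3, 0, 0, -1], [0, 0, 0, -0.3, 0, 0, -1], [0, 0, 0, -0.3, 0, 0, -1], [0, 0, 0, -0.3, 0, 0, -1], [0, 0, 0, 0, 0, 0, -1]]

```text
time_s: 5.6
position: [0.5498, 0.0721, 0.1506]
tcp_rot: [[0.909, 0.417, -0.0], [0.417, -0.909, -0.0], [-0.0, -0.0, -1.0]]
force: [-0.1, -0.0, -0.0]
opening: 0.005
```

send_rows:
  moves:
    - [[0, 0, -4, -0.36, -0.1, 0, -1], [0, 0, -4, -0.36, -0.1, 0, -1], [0, 0, -4, -0.36, -0.1, 0, -1], [0, 0, -4, -0.36, -0.1, 0, -1], [0, 0, -4, -0.36, -0.1, 0, -1]]

```text
time_s: 6.1
position: [0.5326, 0.0668, 0.1505]
tcp_rot: [[0.709, 0.705, 0.0], [0.705, -0.709, 0.0], [0.0, 0.0, -1.0]]
force: [-0.5, -0.7, 0.4]
opening: 0.002
```

```bash
cat > st.py <<'E'
from h import *
s=readout.read_state();R=np.array(s['tcp_rot']);p=np.array(s['position'])[:2]-[.557,.019]
q=R[:2,:2].T@p
print(s['time_s'],'z',s['position'][2],'off in tool mm',np.round(q*1000,1),'tool x ang',ang(R[:,0]),'F',np.round(s['force'],1),'M',np.round(s['moment'],2))
E
python3 st.py
python3 - <<'E'
from h import *
a=capture('side');t=capture('top')
cv2.imwrite('pics/s3.png',np.hstack([cv2.resize(a[175:235,220:290],(420,360),interpolation=cv2.INTER_CUBIC),cv2.resize(t[175:241,220:290],(380,360),interpolation=cv2.INTER_CUBIC)]))
E
```

```text
6.1 z 0.1505373367261685 off in tool mm [ 16.4 -51.1] tool x ang 44.834506314725715 F [-0.5 -0.7  0.4] M [-0.08  0.13  0.06]
```

View pics/s3.png

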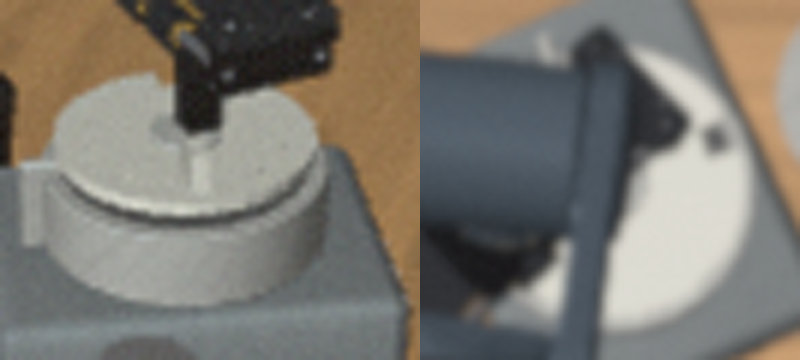

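```bash
cat >> h.py <<'E'
def proj(X,m):
    P=np.array(m['pose']);c=(np.atleast_2d(X)-P[:3,3])@P[:3,:3];u=c[:,0]/-c[:,2];v=-c[:,1]/-c[:,2]
    k=1+m['k1']*(u*u+v*v);K=m['camera_matrix'];return np.c_[K[0][0]*u*k+K[0][2],K[1][1]*v*k+K[1][2]]
E
python3 - <<'E'
from h import *
m=camera_model('side');A=np.array([.557,.019])
for a in(114,120,126,132):
    r=np.radians(a);d=np.array([np.cos(r),np.sin(r)])
    print(a,[np.round((proj([*(A+d*q),z],m)[0]-[220,175])*6,0).tolist() for q,z in((.072,.14),(.072,.168),(.03,.168),(.03,.14))])
s=readout.read_state();print('tip',(proj(s['position'],m)[0]-[220,175])*6,'hub',(proj([*A,.144],m)[0]-[220,175])*6)
for dx in(-.0095,.0095):
  for dy in(-.015,.015):
    print((proj(s['position']+np.array(s['tcp_rot'])@[dx,dy,0],m)[0]-[220,175])*6)
t=capture('top');mt=camera_model('top')
p=[274.3,200.3];n=unproj(p,.138,mt)[0][:2]-A;print('notch',ang(n),np.hypot(*n))
w=capture('wrist');mw=camera_model('wrist');cv2.imwrite('pics/w3.png',w)
E
python3 st.py
```

```text
114 [[195.0, 193.0], [196.0, 152.0], [187.0, 116.0], [187.0, 157.0]]
120 [[208.0, 192.0], [208.0, 151.0], [193.0, 116.0], [192.0, 156.0]]
126 [[220.0, 190.0], [221.0, 149.0], [198.0, 115.0], [197.0, 156.0]]
132 [[232.0, 188.0], [233.0, 147.0], [203.0, 114.0], [202.0, 155.0]]
tip [197.25126484 161.5538084 ] hub [181.40065308 125.71842698]
[223.36769545 169.66186065]
[199.83870106 146.32007113]
[194.61573172 177.06933588]
[171.37544382 153.52076602]
notch -65.19293403866111 0.06979797690200248
6.3 z 0.15055574715928993 off in tool mm [ 16.3 -51. ] tool x ang 44.57734416199697 F [-0.3  0.8  0.2] M [-0.04  0.12 -0.03]
```

View pics/w3.png

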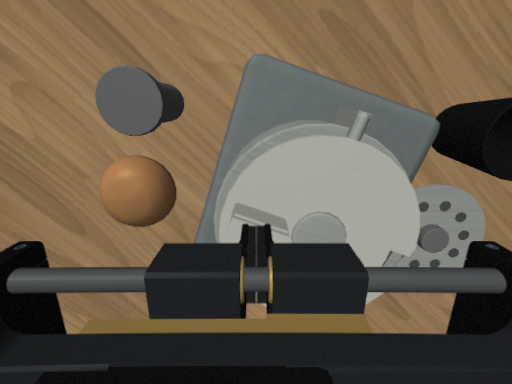

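Run:
```python
from h import *
m=camera_model('side')
print('s2 tip',(proj([.5611,.0773,.1503],m)[0]-[190,150])*5, 'hub',(proj([.557,.019,.144],m)[0]-[190,150])*5,'pin',(proj([.557+.1*np.cos(.459),.019+.1*np.sin(.459),.13],m)[0]-[190,150])*5)
b=cv2.imread('pics/w3.png');c=cv2.resize(b[180:300,200:320],None,fx=5,fy=5,interpolation=cv2.INTER_CUBIC)
cv2.imwrite('pics/w3c.png',c)
```

```text
s2 tip [270.86061726 260.43614089] hub [301.1672109  229.76535582] pin [164.90388755 255.80610334]
```

View pics/w3c.png

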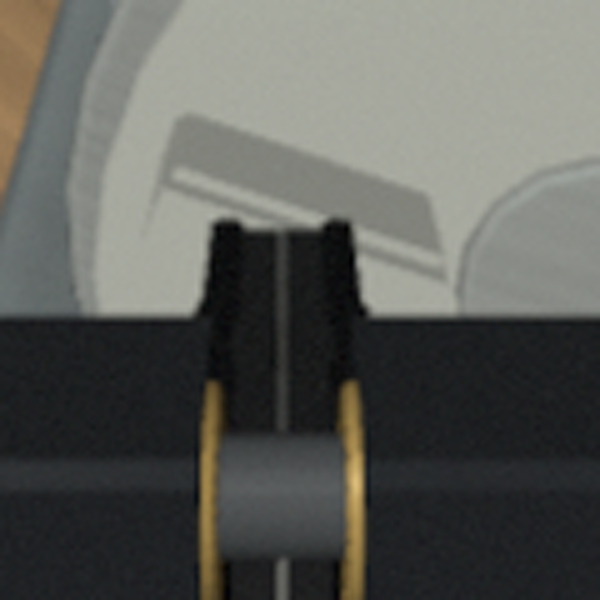

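The wrist crop shows the tab at (175–445, 115–280) still at its old angle of about 114°. In both side crops the fingertip ends about 5 px (about 20 mm) above where the reported TCP projects. So with the jaws shut the finger ends sit about 20 mm above the reported TCP, and the finger passed over the tab. I'll back off and go lower, watching the force.

send_rows:
  moves:
    - [[0, 0, 4, 0.56, 0.13, 0, -1], [0, 0, 4, 0.56, 0.13, 0, -1], [0, 0, 4, 0.56, 0.13, 0, -1], [0, 0, 4, 0.56, 0.13, 0, -1], [0, 0, 4, 0.56, 0.13, 0, -1]]

```text
time_s: 6.8
position: [0.5593, 0.0785, 0.1505]
tcp_rot: [[0.91, 0.414, 0.0], [0.414, -0.91, 0.0], [0.0, 0.0, -1.0]]
force: [0.2, 0.3, -0.0]
opening: 0.004
```

send_rows:
  moves:
    - [[0, 0, 0, 0, 0, 0.2, -1], [0, 0, 0, 0, 0, 0.3, -1], [0, 0, 0, 0, 0, 0.1, -1], [0, 0, 0, 0, 0, 0, -1], [0, 0, 0, 0, 0, 0, -1]]

```text
time_s: 7.3
position: [0.5586, 0.0782, 0.1444]
tcp_rot: [[0.909, 0.418, -0.0], [0.418, -0.909, -0.0], [-0.0, -0.0, -1.0]]
force: [0.4, -0.4, 0.8]
opening: 0.005
```

```bash
python3 st.py
python3 - <<'E'
from h import *
m=camera_model('side');a=capture('side')
s=readout.read_state();print('tip',(proj(s['position'],m)[0]-[215,170])*6)
cv2.imwrite('pics/s4.png',cv2.resize(a[170:240,215:315],None,fx=6,fy=6,interpolation=cv2.INTER_CUBIC))
E
```

```text
7.3 z 0.1443800358558824 off in tool mm [ 26.1 -53.2] tool x ang 24.67998209116668 F [ 0.4 -0.4  0.8] M [-0.08  0.18 -0.02]
tip [178.3877753  202.46524076]
```

View pics/s4.png

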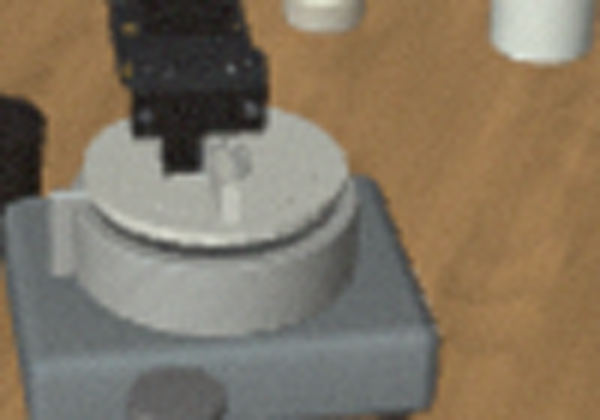

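The side crop shows the finger's lower end at (182,172) against a projected TCP at (178,202), so the 20 mm offset holds. I'll lower another 14 mm.

send_rows:
  moves:
    - [[0, 0, 0, 0, 0, 0.3, -1], [0, 0, 0, 0, 0, 0.3, -1], [0, 0, 0, 0, 0, 0.1, -1], [0, 0, 0, 0, 0, 0, -1], [0, 0, 0, 0, 0, 0, -1]]

```text
time_s: 7.85
position: [0.5588, 0.0783, 0.1374]
tcp_rot: [[0.909, 0.417, -0.0], [0.417, -0.909, 0.0], [-0.0, -0.0, -1.0]]
force: [-0.3, 0.6, -0.3]
opening: 0.009
```

send_rows:
  moves:
    - [[0, 0, 0, 0, 0, 0.3, -1], [0, 0, 0, 0, 0, 0.3, -1], [0, 0, 0, 0, 0, 0.1, -1], [0, 0, 0, 0, 0, 0, -1], [0, 0, 0, 0, 0, 0, -1]]

```text
time_s: 8.35
position: [0.5588, 0.0783, 0.1304]
tcp_rot: [[0.909, 0.417, -0.0], [0.417, -0.909, 0.0], [-0.0, -0.0, -1.0]]
force: [0.4, -0.7, 0.5]
opening: 0.007
```

send_rows:
  moves:
    - [[0, 0, 0, -0.3, 0, 0, -1], [0, 0, 0, -0.3, 0, 0, -1], [0, 0, 0, -0.3, 0, 0, -1], [0, 0, 0, -0.2, 0, 0, -1], [0, 0, 0, 0, 0, 0, -1]]

```text
time_s: 8.85
position: [0.5487, 0.0738, 0.1306]
tcp_rot: [[0.909, 0.417, 0.0], [0.417, -0.909, 0.0], [0.0, -0.0, -1.0]]
force: [-0.0, 0.7, -0.7]
opening: 0.003
```

send_rows:
  moves:
    - [[0, 0, -4, -0.37, -0.1, 0, -1], [0, 0, -4, -0.37, -0.1, 0, -1], [0, 0, -4, -0.37, -0.1, 0, -1], [0, 0, -4, -0.37, -0.1, 0, -1], [0, 0, -4, -0.37, -0.1, 0, -1]]

```text
time_s: 9.35
position: [0.5311, 0.0682, 0.1306]
tcp_rot: [[0.709, 0.705, 0.001], [0.705, -0.709, 0.0], [0.001, 0.001, -1.0]]
force: [0.6, 1.3, 0.5]
opening: 0.006
```

```bash
python3 st.py
python3 - <<'E'
from h import *
w=capture('wrist');t=capture('top')
cv2.imwrite('pics/c5.png',np.hstack([cv2.resize(w[100:300,180:400],(440,400)),cv2.resize(t[175:242,225:290],(360,400),interpolation=cv2.INTER_CUBIC)]))
E
```

```text
9.35 z 0.1306472045338893 off in tool mm [ 16.3 -53.1] tool x ang 44.82868501810784 F [0.6 1.3 0.5] M [ 0.16 -0.09 -0.01]
```

View pics/c5.png

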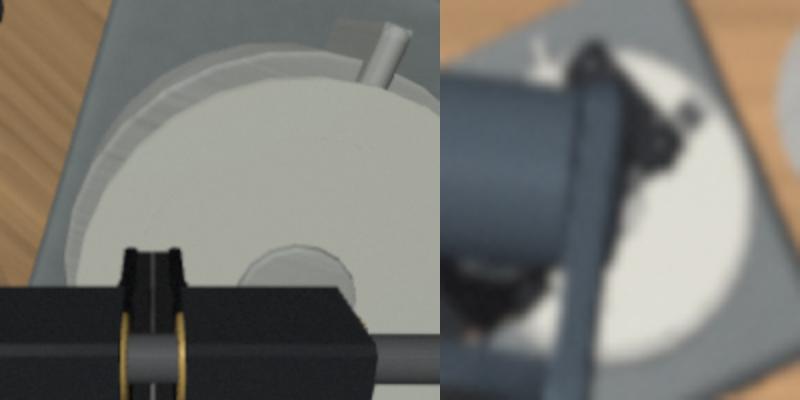

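The combined view shows the notch has moved to top-crop (690,115) and the tab is hidden behind the finger, so the cover is now turning.

Run:
```python
from h import *
m=camera_model('top');A=np.array([.557,.019])
for z in (.138,.132):
  n=unproj([270.1,194.3],z,m)[0][:2]-A; print(ang(n),np.hypot(*n))
```

```text
-45.37026233368063 0.06923371636661542
-44.92446624562717 0.0699934877491419
```

send_rows:
  moves:
    - [[0, 0, -4, -0.37, -0.1, 0, -1], [0, 0, -4, -0.37, -0.1, 0, -1], [0, 0, -4, -0.37, -0.1, 0, -1], [0, 0, -4, -0.37, -0.1, 0, -1], [0, 0, -4, -0.37, -0.1, 0, -1]]

```text
time_s: 9.95
position: [0.5158, 0.0566, 0.1306]
tcp_rot: [[0.427, 0.904, 0.001], [0.904, -0.427, 0.001], [0.001, 0.0, -1.0]]
force: [0.8, 1.4, 0.4]
opening: 0.011
```

send_rows:
  moves:
    - [[0, 0, -4, -0.37, -0.1, 0, -1], [0, 0, -4, -0.37, -0.1, 0, -1], [0, 0, -4, -0.37, -0.1, 0, -1], [0, 0, -4, -0.37, -0.1, 0, -1], [0, 0, 0, 0, 0, 0, -1]]

```text
time_s: 10.45
position: [0.5069, 0.0436, 0.1305]
tcp_rot: [[0.164, 0.986, 0.0], [0.986, -0.164, -0.0], [-0.0, 0.0, -1.0]]
force: [-0.4, 0.7, 0.6]
opening: 0.006
```

```bash
python3 st.py
python3 - <<'E'
from h import *
A=np.array([.557,.019])
for c in('top','wrist'):
    im=capture(c);m=camera_model(c);cv2.imwrite(f'pics/{c}6.png',im)
    for t in('notch','tab'):print(c,t,[(np.round(d['location'],3).tolist(),round(ang(np.array(d['location'])[:2]-A),1),round(d['p'],2)) for d in spot_in(c,t)[:2]])
    # unwarp the ring r=61..80 at z=.139 vs angle: mean grey
    g=cv2.cvtColor(im,cv2.COLOR_BGR2GRAY);th=np.arange(-70,60,3)
    for r in (.066,.072):
        X=np.c_[A[0]+r*np.cos(np.radians(th)),A[1]+r*np.sin(np.radians(th)),np.full(len(th),.139)]
        p=proj(X,m).astype(np.float32);v=cv2.remap(g,p[:,0].reshape(1,-1),p[:,1].reshape(1,-1),cv2.INTER_LINEAR)[0]
        print(c,r,dict(zip(th.tolist(),v.tolist())))
E
```

```text
10.45 z 0.13052965243984418 off in tool mm [ 16.  -53.4] tool x ang 80.5670327902703 F [-0.4  0.7  0.6] M [-0.01  0.03  0.  ]
top notch [([0.573, -0.034, 0.14], np.float64(-73.3), 0.73)]
top tab []
top 0.066 {-70: 218, -67: 218, -64: 218, -61: 218, -58: 218, -55: 218, -52: 218, -49: 218, -46: 218, -43: 218, -40: 217, -37: 218, -34: 215, -31: 205, -28: 187, -25: 166, -22: 154, -19: 145, -16: 123, -13: 94, -10: 78, -7: 79, -4: 87, -1: 106, 2: 120, 5: 122, 8: 112, 11: 97, 14: 77, 17: 64, 20: 57, 23: 55, 26: 57, 29: 52, 32: 51, 35: 51, 38: 51, 41: 49, 44: 55, 47: 77, 50: 108, 53: 121, 56: 102, 59: 81}
top 0.072 {-70: 218, -67: 218, -64: 218, -61: 217, -58: 217, -55: 217, -52: 217, -49: 217, -46: 217, -43: 217, -40: 217, -37: 217, -34: 218, -31: 216, -28: 214, -25: 213, -22: 210, -19: 202, -16: 178, -13: 140, -10: 118, -7: 117, -4: 131, -1: 162, 2: 190, 5: 201, 8: 197, 11: 182, 14: 160, 17: 134, 20: 109, 23: 93, 26: 80, 29: 64, 32: 58, 35: 61, 38: 57, 41: 58, 44: 74, 47: 111, 50: 160, 53: 179, 56: 149, 59: 102}
wrist notch [([0.571, 0.059, 0.141], np.float64(70.2), 0.95), ([0.572, 0.066, 
[... 232 characters left out ...]
31: 83, -28: 76, -25: 59, -22: 161, -19: 162, -16: 158, -13: 157, -10: 132, -7: 131, -4: 129, -1: 133, 2: 161, 5: 160, 8: 161, 11: 161, 14: 161, 17: 161, 20: 161, 23: 162, 26: 162, 29: 161, 32: 161, 35: 161, 38: 161, 41: 161, 44: 162, 47: 162, 50: 162, 53: 162, 56: 162, 59: 162}
wrist 0.072 {-70: 159, -67: 159, -64: 160, -61: 159, -58: 159, -55: 160, -52: 160, -49: 161, -46: 160, -43: 151, -40: 54, -37: 70, -34: 80, -31: 84, -28: 82, -25: 70, -22: 160, -19: 159, -16: 160, -13: 156, -10: 115, -7: 103, -4: 130, -1: 151, 2: 161, 5: 160, 8: 161, 11: 160, 14: 161, 17: 162, 20: 161, 23: 162, 26: 161, 29: 162, 32: 162, 35: 161, 38: 161, 41: 161, 44: 162, 47: 161, 50: 161, 53: 161, 56: 161, 59: 161}
```

send_rows:
  moves:
    - [[0, 0, -4, -0.37, -0.1, 0, -1], [0, 0, -4, -0.37, -0.1, 0, -1], [0, 0, -4, -0.37, -0.1, 0, -1], [0, 0, -4, -0.37, -0.1, 0, -1], [0, 0, -4, -0.37, -0.1, 0, -1]]

```text
time_s: 11.25
position: [0.5015, 0.0259, 0.1304]
tcp_rot: [[-0.187, 0.982, 0.0], [0.982, 0.187, 0.001], [0.001, 0.0, -1.0]]
force: [1.1, 1.0, -0.6]
opening: 0.01
```

send_rows:
  moves:
    - [[0, 0, -4, -0.37, -0.1, 0, -1], [0, 0, -4, -0.37, -0.1, 0, -1], [0, 0, 0, 0, 0, 0, -1], [0, 0, 0, 0, 0, 0, -1], [0, 0, 0, 0, 0, 0, -1]]

```text
time_s: 11.75
position: [0.5011, 0.0178, 0.1304]
tcp_rot: [[-0.319, 0.948, -0.0], [0.948, 0.319, -0.0], [-0.0, -0.0, -1.0]]
force: [0.2, 0.8, -0.0]
opening: 0.003
```

```bash
python3 st.py
cat > ring.py <<'E'
from h import *
import sys
# map the wrist picture to a plane (z) around the axis; rows = radius (mm), cols = angle
def polar(im,m,z,rs,th,A=(.557,.019)):
    T,Rr=np.meshgrid(np.radians(th),rs);X=np.c_[(A[0]+Rr*np.cos(T)).ravel(),(A[1]+Rr*np.sin(T)).ravel(),np.full(T.size,z)]
    p=proj(X,m).astype(np.float32).reshape(*T.shape,2);return cv2.remap(im,p[...,0],p[...,1],cv2.INTER_LINEAR)
E
python3 - <<'E'
from ring import *
m=camera_model('wrist');im=capture('wrist');cv2.imwrite('pics/w7.png',im)
g=cv2.cvtColor(im,cv2.COLOR_BGR2GRAY);th=np.arange(0,46,1.)
print('th',th.astype(int).tolist())
for z,r in((.140,.066),(.14,.070),(.14,.074),(.126,.092),(.126,.096)):print(z,r,polar(g,m,z,[r],th)[0].tolist())
c=im[20:300,130:400];cv2.imwrite('pics/w7c.png',cv2.resize(c,None,fx=2.1,fy=2.1,interpolation=cv2.INTER_CUBIC))
E
```

```text
11.75 z 0.1304277280356369 off in tool mm [ 16.7 -53.4] tool x ang 108.617977992903 F [ 0.2  0.8 -0. ] M [-0.08  0.08  0.  ]
th [0, 1, 2, 3, 4, 5, 6, 7, 8, 9, 10, 11, 12, 13, 14, 15, 16, 17, 18, 19, 20, 21, 22, 23, 24, 25, 26, 27, 28, 29, 30, 31, 32, 33, 34, 35, 36, 37, 38, 39, 40, 41, 42, 43, 44, 45]
0.14 0.066 [78, 73, 68, 63, 57, 82, 162, 162, 161, 162, 161, 162, 160, 148, 144, 143, 145, 136, 131, 132, 132, 131, 132, 133, 132, 132, 132, 132, 139, 159, 162, 163, 163, 163, 162, 162, 162, 162, 162, 162, 164, 163, 162, 162, 162, 163]
0.14 0.07 [83, 77, 73, 68, 63, 54, 108, 163, 162, 162, 162, 161, 162, 157, 144, 144, 144, 138, 131, 134, 133, 133, 132, 132, 134, 133, 133, 135, 154, 162, 161, 161, 162, 163, 162, 162, 162, 163, 162, 163, 162, 163, 163, 162, 162, 161]
0.14 0.074 [91, 80, 78, 73, 67, 60, 64, 142, 163, 163, 162, 161, 162, 162, 145, 123, 106, 104, 106, 108, 110, 114, 112, 112, 113, 114, 113, 110, 158, 163, 162, 163, 161, 163, 163, 163, 162, 163, 162, 162, 163, 162, 162, 163, 162, 162]
0.126 0.092 [71, 67, 59, 70, 117, 117, 117, 118, 119, 119, 121, 120, 118, 118, 116, 108, 108, 106, 108, 110, 113, 116, 117, 99, 98, 127, 144, 153, 149, 140, 118, 111, 112, 112, 105, 106, 111, 113, 112, 111, 112, 111, 106, 104, 107, 110]
0.126 0.096 [77, 71, 66, 57, 93, 119, 119, 118, 120, 118, 119, 118, 119, 118, 118, 117, 116, 118, 119, 119, 115, 109, 107, 103, 95, 127, 143, 155, 150, 142, 116, 114, 119, 115, 108, 105, 104, 104, 105, 111, 113, 112, 111, 112, 109, 103]
```

View pics/w7c.png

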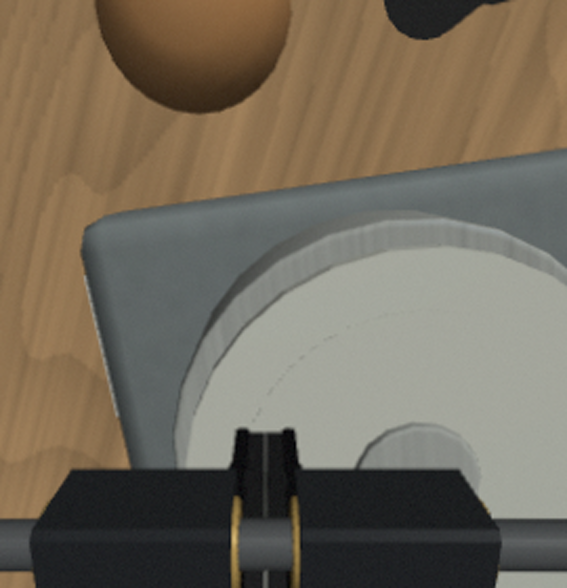

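The crop shows the finger behind the tab and the cover, with the pin and notch outside the crop. The unwrapped ring puts the notch centre at 20.8° and the pin at 27.2°, so about 6.4° remains.

send_rows:
  moves:
    - [[0, 0, -3, -0.28, -0.08, 0, -1], [0, 0, -3, -0.28, -0.08, 0, -1], [0, 0, 0, 0, 0, 0, -1], [0, 0, 0, 0, 0, 0, -1], [0, 0, 0, 0, 0, 0, -1]]

```text
time_s: 12.3
position: [0.5015, 0.0121, 0.1304]
tcp_rot: [[-0.417, 0.909, -0.0], [0.909, 0.417, 0.0], [0.0, -0.0, -1.0]]
force: [0.7, 0.2, 0.2]
opening: 0.006
```

```bash
python3 st.py
cat > meas.py <<'E'
from ring import *
m=camera_model('wrist');im=capture('wrist');cv2.imwrite('pics/w8.png',im)
g=cv2.cvtColor(im,cv2.COLOR_BGR2GRAY);th=np.arange(14,40,.5)
print('th',th[::2].astype(int).tolist())
for z,r in((.140,.066),(.14,.070),(.14,.074),(.130,.092),(.126,.092),(.126,.096)):print(z,r,polar(g,m,z,[r],th)[0].tolist())
E
python3 meas.py
```

```text
12.3 z 0.1304325582901782 off in tool mm [ 16.9 -53.3] tool x ang 114.62473230912897 F [0.7 0.2 0.2] M [ 0.11 -0.01  0.02]
th [14, 15, 16, 17, 18, 19, 20, 21, 22, 23, 24, 25, 26, 27, 28, 29, 30, 31, 32, 33, 34, 35, 36, 37, 38, 39]
0.14 0.066 [162, 162, 162, 163, 162, 162, 163, 162, 158, 151, 143, 139, 138, 138, 138, 139, 139, 137, 135, 133, 134, 133, 132, 132, 132, 132, 134, 133, 128, 118, 99, 95, 103, 116, 126, 132, 138, 144, 150, 154, 157, 159, 161, 161, 161, 162, 162, 162, 162, 161, 162, 163]
0.14 0.07 [161, 161, 161, 161, 163, 162, 161, 160, 161, 157, 150, 142, 140, 140, 139, 138, 138, 137, 134, 133, 134, 135, 136, 137, 137, 136, 135, 135, 135, 121, 93, 96, 109, 121, 131, 137, 143, 148, 153, 156, 158, 160, 162, 163, 162, 162, 162, 162, 161, 162, 163, 162]
0.14 0.074 [160, 162, 161, 162, 164, 162, 161, 161, 162, 162, 158, 148, 138, 136, 123, 115, 114, 115, 115, 116, 117, 117, 117, 118, 117, 117, 118, 117, 118, 97, 89, 100, 116, 126, 134, 140, 146, 151, 155, 158, 160, 162, 163, 161, 162, 163, 163, 162, 162, 162, 162, 162]
0.13 0.092 [118, 118, 118, 118, 119, 119, 118, 119, 119, 119, 120, 118, 117, 118, 117, 115, 115, 115, 112, 110, 110, 93, 88, 102, 119, 129, 136, 145, 152, 153, 150, 148, 144, 136, 122, 112, 112, 113, 117, 120, 119, 120, 120, 119, 119, 116, 114, 109, 106, 105, 105, 105]
0.126 0.092 [117, 116, 116, 117, 119, 119, 119, 119, 117, 115, 110, 109, 106, 107, 108, 107, 107, 108, 99, 90, 98, 114, 127, 135, 143, 149, 154, 153, 149, 146, 140, 127, 117, 112, 111, 112, 113, 115, 115, 110, 108, 106, 105, 105, 105, 103, 102, 104, 106, 110, 112, 113]
0.126 0.096 [118, 117, 117, 118, 117, 119, 118, 121, 120, 120, 119, 119, 117, 117, 117, 115, 111, 108, 102, 89, 93, 110, 126, 134, 143, 150, 155, 153, 149, 147, 149, 129, 115, 114, 117, 119, 120, 119, 120, 120, 120, 120, 120, 120, 116, 110, 105, 107, 107, 105, 105, 104]
```

The notch spans about 19.2–34° (centre 26.6°) and the pin is at about 27°, so they are aligned within 1°. I'll back the finger off, lift, and move to the cover between the hub and the notch, clear of the tab, to press.

send_rows:
  moves:
    - [[0, 0, 0, 0.4, 0, 0, -1], [0, 0, 0, 0.5, 0, 0, -1], [0, 0, 0, 0, 0, -1, -1], [0, 0, 0, 0, 0, -2, -1], [0, 0, 0, 0, 0, -1, -1]]

```text
time_s: 12.85
position: [0.4987, 0.0201, 0.1722]
tcp_rot: [[-0.418, 0.909, 0.003], [0.909, 0.418, -0.001], [-0.002, 0.002, -1.0]]
force: [0.6, 0.8, -0.1]
opening: 0.005
```

send_rows:
  moves:
    - [[0, 0, 0, -0.8, 3, 0, -1], [0, 0, 0, -0.9, 3.2, 0, -1], [0, 0, 0, -0.9, 3.1, 0, -1], [0, 0, 0, 0, 0, 0, -1], [0, 0, 0, 0, 0, 0, -1]]

```text
time_s: 13.35
position: [0.593, 0.0354, 0.1704]
tcp_rot: [[-0.418, 0.909, -0.001], [0.909, 0.418, -0.0], [0.0, -0.001, -1.0]]
force: [-0.6, -0.1, -0.5]
opening: 0.006
```

```bash
python3 st.py
python3 - <<'E'
from ring import *
# before pressing: check alignment from top too
for c in('top','wrist'):
    m=camera_model(c);im=capture(c);cv2.imwrite(f'pics/{c}9.png',im);g=cv2.cvtColor(im,cv2.COLOR_BGR2GRAY);th=np.arange(14,41,1.)
    for z,r in((.14,.070),(.14,.076),(.13,.092)):print(c,z,r,polar(g,m,z,[r],th)[0].tolist())
E
```

```text
13.35 z 0.17040957751723168 off in tool mm [-0.1 39.6] tool x ang 114.69316494897592 F [-0.6 -0.1 -0.5] M [-0.05  0.07 -0.03]
top 0.14 0.07 [61, 60, 59, 59, 58, 58, 57, 56, 55, 54, 54, 55, 57, 59, 61, 63, 65, 67, 68, 68, 68, 69, 68, 68, 69, 70, 71]
top 0.14 0.076 [68, 68, 67, 66, 65, 65, 64, 64, 63, 62, 60, 59, 58, 57, 56, 56, 56, 56, 56, 56, 57, 59, 61, 63, 65, 67, 68]
top 0.13 0.092 [80, 79, 79, 78, 78, 78, 78, 77, 76, 75, 74, 73, 73, 72, 71, 70, 69, 68, 67, 65, 63, 62, 61, 59, 57, 55, 55]
wrist 0.14 0.07 [162, 163, 161, 161, 159, 151, 138, 129, 78, 63, 63, 64, 62, 67, 97, 121, 139, 154, 151, 148, 156, 161, 160, 162, 162, 161, 163]
wrist 0.14 0.076 [163, 162, 163, 162, 161, 157, 141, 136, 133, 134, 133, 132, 128, 97, 101, 126, 143, 154, 149, 149, 159, 161, 162, 161, 163, 162, 163]
wrist 0.13 0.092 [98, 99, 98, 99, 100, 99, 99, 99, 97, 99, 87, 85, 119, 142, 154, 147, 136, 112, 110, 110, 111, 111, 112, 109, 105, 100, 98]
```

Notch centre is 26.6° and the pin 27–28°, inside the 3.4° window. Pressing.

send_rows:
  moves:
    - [[0, 0, 0, 0, 0, 2, -1], [0, 0, 0, 0, 0, 2, -1], [0, 0, 0, 0, 0, 0.4, -1], [0, 0, 0, 0, 0, 0.2, -1], [0, 0, 0, 0, 0, 0, -1]]

```text
time_s: 13.95
position: [0.5931, 0.0353, 0.125]
tcp_rot: [[-0.417, 0.909, 0.0], [0.909, 0.417, -0.0], [-0.0, 0.0, -1.0]]
force: [0.1, -0.3, -0.1]
opening: 0.005
```

send_rows:
  moves:
    - [[0, 0, 0, 0, 0, 0.1, -1], [0, 0, 0, 0, 0, 0.1, -1], [0, 0, 0, 0, 0, 0.1, -1], [0, 0, 0, 0, 0, 0.1, -1], [0, 0, 0, 0, 0, 0, -1]]

```text
time_s: 14.45
position: [0.5931, 0.0354, 0.1204]
tcp_rot: [[-0.417, 0.909, -0.0], [0.909, 0.417, 0.0], [0.0, -0.0, -1.0]]
force: [-0.6, 0.2, 0.5]
opening: 0.005
```

send_rows:
  moves:
    - [[0, 0, 0, 0, 0, 0.1, -1], [0, 0, 0, 0, 0, 0.1, -1], [0, 0, 0, 0, 0, 0.1, -1], [0, 0, 0, 0, 0, 0.1, -1], [0, 0, 0, 0, 0, 0, -1]]

```text
time_s: 14.95
position: [0.593, 0.0354, 0.1162]
tcp_rot: [[-0.417, 0.909, -0.0], [0.909, 0.417, 0.0], [0.0, -0.0, -1.0]]
force: [0.1, 0.2, -0.0]
opening: 0.003
```

send_rows:
  moves:
    - [[0, 0, 0, 0, 0, 0.1, -1], [0, 0, 0, 0, 0, 0.1, -1], [0, 0, 0, 0, 0, 0.1, -1], [0, 0, 0, 0, 0, 0, -1], [0, 0, 0, 0, 0, 0, -1]]

```text
time_s: 15.45
position: [0.5933, 0.0353, 0.1139]
tcp_rot: [[-0.417, 0.909, 0.001], [0.909, 0.417, -0.0], [-0.0, 0.0, -1.0]]
force: [-0.6, 0.4, 3.6]
opening: 0.005
```

send_rows:
  moves:
    - [[0, 0, 0, 0, 0, 0.1, -1], [0, 0, 0, 0, 0, 0.1, -1], [0, 0, 0, 0, 0, 0.1, -1], [0, 0, 0, 0, 0, 0.1, -1], [0, 0, 0, 0, 0, 0, -1]]

```text
time_s: 15.95
position: [0.5933, 0.0354, 0.1093]
tcp_rot: [[-0.417, 0.909, 0.0], [0.909, 0.417, 0.0], [-0.0, 0.0, -1.0]]
force: [-0.5, -0.5, 3.6]
opening: 0.007
```

send_rows:
  moves:
    - [[0, 0, 0, 0, 0, 0.1, -1], [0, 0, 0, 0, 0, 0.1, -1], [0, 0, 0, 0, 0, 0.1, -1], [0, 0, 0, 0, 0, 0.1, -1], [0, 0, 0, 0, 0, 0, -1]]

```text
time_s: 16.45
position: [0.5933, 0.0353, 0.1053]
tcp_rot: [[-0.417, 0.909, 0.0], [0.909, 0.417, 0.0], [-0.0, 0.0, -1.0]]
force: [0.4, 0.5, 2.9]
opening: 0.005
```

send_rows:
  moves:
    - [[0, 0, 0, 0, 0, 0.1, -1], [0, 0, 0, 0, 0, 0.1, -1], [0, 0, 0, 0, 0, 0.1, -1], [0, 0, 0, 0, 0, 0, -1], [0, 0, 0, 0, 0, 0, -1]]

```text
time_s: 16.95
position: [0.5934, 0.0354, 0.1038]
tcp_rot: [[-0.418, 0.909, 0.001], [0.909, 0.418, -0.0], [-0.001, 0.001, -1.0]]
force: [-2.4, 1.5, 11.1]
opening: 0.007
```

send_rows:
  moves:
    - [[0, 0, 0, 0, 0, 0.1, -1], [0, 0, 0, 0, 0, 0.1, -1], [0, 0, 0, 0, 0, 0, -1], [0, 0, 0, 0, 0, 0, -1], [0, 0, 0, 0, 0, 0, -1]]

```text
time_s: 17.45
position: [0.5936, 0.0352, 0.1033]
tcp_rot: [[-0.418, 0.909, 0.002], [0.909, 0.418, -0.001], [-0.001, 0.001, -1.0]]
force: [-4.0, -0.3, 18.8]
opening: 0.006
```

send_rows:
  moves:
    - [[0, 0, 0, 0, 0, -0.3, -1], [0, 0, 0, 0, 0, -0.5, -1], [0, 0, 0, 0, 0, -2, -1], [0, 0, 0, 0, 0, -4, -1], [0, 0, 0, 0, 0, -4, -1]]

```text
time_s: 17.95
position: [0.5918, 0.0354, 0.2077]
tcp_rot: [[-0.417, 0.909, -0.004], [0.909, 0.417, 0.001], [0.002, -0.004, -1.0]]
force: [-0.1, -1.2, -0.4]
opening: 0.004
```

send_rows:
  moves:
    - [[0, 0, 0, 0, -4, -2, -1], [0, 0, 0, 0, -4, -2, -1], [0, 0, 0, 0, -4, 0, -1], [0, 0, 0, 0, 0, 0, -1], [0, 0, 0, 0, 0, 0, -1]]

```text
time_s: 18.45
position: [0.4835, -0.0149, 0.2482]
tcp_rot: [[-0.416, 0.909, -0.0], [0.909, 0.416, 0.0], [0.0, -0.0, -1.0]]
force: [0.3, -0.3, 0.4]
opening: 0.005
```

```bash
python3 st.py
python3 - <<'E'
from h import *
s=capture('side');w=capture('wrist');t=capture('top')
for n in('pusher','spare_disc','cup','roll','bottle','jar'):
    print(n,[(c,np.round(d['location'],3).tolist()) for c in('top','side') for d in spot_in(c,n)[:1]])
print([np.round(d['location'],3).tolist() for d in spot_in('wrist','hub_top')[:1]])
cv2.imwrite('pics/f.png',np.hstack([cv2.resize(s[165:240,205:285],(400,375),interpolation=cv2.INTER_CUBIC),cv2.resize(w[:300,120:440],(400,375))]))
E
```

```text
18.45 z 0.24820141419168396 off in tool mm [ -0.2 -81. ] tool x ang 114.59452303182864 F [ 0.3 -0.3  0.4] M [-0.09 -0.03 -0.06]
pusher [('top', [0.521, 0.2, 0.101]), ('side', [0.511, 0.219, 0.066])]
spare_disc [('top', [0.636, -0.157, 0.005])]
cup [('top', [0.751, -0.065, 0.038]), ('side', [0.734, -0.042, 0.069])]
roll [('top', [0.419, 0.154, 0.048]), ('side', [0.412, 0.181, 0.044])]
bottle [('top', [0.607, -0.437, 0.124]), ('side', [0.549, 0.031, 0.128])]
jar [('top', [0.5, 0.438, 0.108]), ('side', [0.496, 0.478, 0.076])]
[[0.554, 0.022, 0.13]]
```

View pics/f.png

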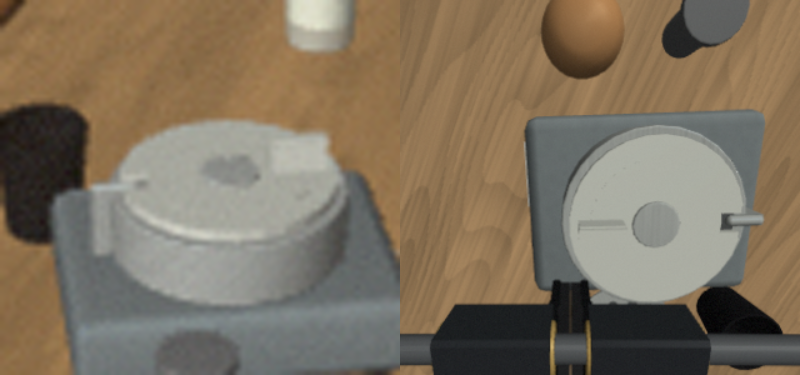

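In the side half of the final view, the cover sits down in the drum with the pin flush in the notch at (140,183). In the wrist half, the pin at (740,219) lies centred in the notch, and the tool is clear. Handing in.

```bash
python3 -c "
from rig import bot
print(bot.hand_in())"
```

```text
the job is handed in; nothing more can be done
None
```

I turned the cover about 92° counter-clockwise by pushing one face of the tab with the shut fingertips. I then pressed it down on the plate between the hub and the notch, retreated, and handed in at about 19 s; no verdict was reported.

**Last checks**
- **Seating:** the cover sank about 10 mm under a 3–4 N push, then stopped hard, with force rising to about 19 N. The hub's measured height fell from about 0.140 m to 0.130 m, and the final views show the pin inside the notch, flush with the cover.
- **Alignment:** just before pressing, the notch centre was at 26.6° and the pin at 27–28°, against a tolerance of about 3.4°.
- **Bystanders:** the pusher, spare disc, cup, roll, jar and bottle were all found within about 8 mm of their first readings. The mug was not re-measured, but nothing went near it.
- **Clear of the scene:** the tool was raised and touching nothing at hand-in.

**What disagreed or failed**
- **Finger length:** with the jaws shut, the finger ends sat about 20–26 mm above the reported TCP. My first sweep therefore passed over the tab without touching it, and I repeated it lower.
- **Network reports:** the network positions for the notch, tab and pin were mostly centred on the cover instead, so I measured the angles from the pictures with the calibration. The last side-camera report for the bottle was a false one on the cutter.

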